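# Unlock the sloping mosaic case and hold its lid open

## Task

The sloping show case is kept shut by a smoky acrylic slide panel standing in the wooden runners at its front: draw the panel up out of the runners and stand it, fully down, in the slot of the wooden rest beside the case, and let go of it. Then raise the case's lid, which has a bar handle, to 45 degrees from shut and finish while still holding it there, as it falls shut by itself. Leave everything else on the shelf where it is.

Things in the scene. Friction and masses are not known exactly. Their poses are not given: they have to be found in the camera images.
- panel_mid (a point): centre of the loose smoky acrylic slide panel: 8 mm thick (its x), 110 mm wide (y), 135 mm high (z, up), about 0.14 kg. It starts upright in the runners, bottom 12 mm and top 147 mm above the shelf, so its top 70 mm stands above the lid's front edge, free on both faces (the lid rises behind it at 25 degrees; fingers opened to about 45 mm clear best)
- case: sloping wooden show case, fixed, 180 mm deep (x), 200 mm wide (y); may be left or right of the rest. Origin under its centre, x from front (runners, robot side) to back, z up. Front wall 68 mm high, back 142. Runners before the front wall end 60 mm above the shelf: the panel leaves them after rising 48 mm. Play 3 mm in thickness, 4 in width; panel centre at x -101.5 mm, y 0
- lid (a joint): opening angle of the lid in rad: 0 shut (the lid then slopes 25 degrees down toward the front), growing as its front edge rises, stop at 1.3; 45 degrees is 0.785. No catch or stay: it falls shut by its own weight (about 0.35 kg). The panel in its runners blocks it
- lid_handle (a point): centre of the lid's steel bar handle: round, 12 mm thick, 110 mm long along its y axis (parallel to the hinge), with a post 49 mm either side of the middle. z axis: the lid's outward normal; x axis: along the lid, front to hinge. Bar axis 38 mm off the lid's top face, 46 mm off its underside, 80 mm from the hinge along the lid. Lid board 185 x 200 x 8 mm
- lid_hinge (a point): middle of the lid's hinge axis (its y axis; parallel to the case's y), in the plane of the lid's underside, 148 mm above the shelf at the case's back; axes turn with the lid as those of the handle, which turns about this point
- rest: slotted wooden rest, fixed, 50 mm (x) by 150 mm (y), about 52 mm high; origin under its centre, z up. One slot along its y axis through the centre, open at both ends, 14 mm wide, flared to about 32 mm at the top, floor 12 mm above the shelf: a seated panel's centre is 79.5 mm above the shelf. A panel stands there by itself, leaning a little
- rest_slot (a point): middle of the floor of the rest's slot, 12 mm above the shelf; axes as the rest
- shell: bystander, not to be disturbed: pearl shell disc, 60 mm across, 7 mm thick, lying flat; origin under its centre
- slate: bystander, not to be disturbed: dark slate offcut, 70 x 70 x 10 mm, lying flat; origin under its centre
- spacer: bystander, not to be disturbed: copper tile spacer bar, 100 x 12 x 8 mm, lying flat; origin under its centre
- pinchpot: bystander, not to be disturbed: lilac ceramic pinch pot, 72 mm across, 45 mm high; origin under its centre
- jar: bystander, not to be disturbed: closed glass jar, 60 mm across, 85 mm high; origin under its centre
- tiles: bystander, not to be disturbed: terracotta tile block, 50 x 50 x 24 mm; origin under its centre
- brush: bystander, not to be disturbed: small brush, 160 mm long, lying flat along its x axis; origin under its middle
Not all that is in view belongs to the job. What is shaped like the rest but black, purple or red is not meant.

How it is judged:
On the way, in this order (a step that is already met when the one before it is completed fails the run):
1. the panel is drawn up clear of the runners while the lid is still shut (z of panel_mid in the frame of case above 0.13 m and value of joint lid below 0.15 rad), for 0.1 s.
2. the panel stands fully down in the slot of the rest, let go, at rest (x of panel_mid in the frame of rest between -0.016 and 0.016 m and y of panel_mid in the frame of rest between -0.04 and 0.04 m and z of panel_mid in the frame of rest between 0.07 and 0.0885 m and angle between panel_mid's own z axis and vertical below 0.3 rad and contact force between panel and the fingers below 0.05 N and linear speed of panel below 0.03 m/s), for 0.2 s.
At the end, for the whole second after the job is handed in: The lid is still, 45 degrees open within 7, carried by the robot (over 0.5 N) and not propped by the panel or a bystander; the panel stands let go in the rest, centre within 9 mm of seated height, 16 mm of the slot line, 40 mm of its middle, leaning under 0.3 rad (value of joint lid between 0.665 and 0.905 rad and velocity of joint lid between -0.1 and 0.1 rad/s and (contact force between lid and the fingers above 0.5 N or contact force between lid and the arm above 0.5 N) and contact force between lid and panel below 0.05 N and x of panel_mid in the frame of rest between -0.016 and 0.016 m and y of panel_mid in the frame of rest between -0.04 and 0.04 m and z of panel_mid in the frame of rest between 0.07 and 0.0885 m and angle between panel_mid's own z axis and vertical below 0.3 rad and contact force between panel and the fingers below 0.05 N); the arm keeps its last pose, push and grip.
It fails at once if a bystander is moved more than 30 mm (distance of any of shell, slate, spacer, pinchpot, jar, tiles, brush from where it was at the start of the episode above 0.03 m).
It fails at once if a bystander touches the lid (contact force between lid and shell above 0.3 N or contact force between lid and slate above 0.3 N or contact force between lid and spacer above 0.3 N or contact force between lid and pinchpot above 0.3 N or contact force between lid and jar above 0.3 N or contact force between lid and tiles above 0.3 N or contact force between lid and brush above 0.3 N).
It also fails if it takes over 59 s, if anything falls off the work surface, if the arm or the gripper's body presses on something with over 40 N, if the wrist force passes 120 N, or if a joint passes its speed limit or range.

## Robot

A 6-joint arm with a two-finger parallel gripper is mounted at the origin on the work surface. World frame = base frame: x ahead of the robot, y to its left, z up, the work surface at z = 0. Lengths are in m, angles in rad, forces in N, time in s.
With the tool pointing down it reaches from about 0.35 to 0.85 m from the base axis. Payload 8.1 kg.
Tool frame: the origin (TCP) lies on the centre line of the jaws, within the pads' length; the fingertips stand 8 mm ahead of it and the grasp point (between the pads) lies 11 mm behind it; z points along the fingers, y is the direction in which the jaws open and shut (so a half turn about z gives the same grasp; the last joint's range is limited). The gripper opens to 85 mm and grips with 20 to 120 N. Pads are 22 mm wide; open, the fingers measure 114 mm over their backs; the gripper's body (76 mm by 85 mm) begins 54 mm behind the grasp point. The pads swing forward as they close: fully open they stand 13 mm farther back than shut.
Start: joints at [1.098, 0.13, 1.488, -0, 1.523, -0.085], TCP at [0.227, 0.555, 0.239] pointing down, gripper open.
Joint ranges: [-2.96, 2.96], [-0.89, 2.26], [0.02, 2.5], [-1.34, 4.48], [0, 2.73], [-2.66, 2.66]. Speed limits (rad/s): [2.39, 2.39, 2.79, 3.14, 3.14, 3.14].

## Interface

Orientations are given as [roll, pitch, yaw] about the fixed x, y, z axes, in that order (R = Rz(yaw) Ry(pitch) Rx(roll)).
In Python, from bench import status, camera, order, models gives the robot as it stands. The module is installed in compiled form; this text tells all that it offers.
- The arm moves only by the tool arm_command, never from a script. Its argument "steps" is one flat list of numbers, 5 for each row, row after row: the finger opening in m, from 0 to 0.0854, then the shift along the tool's x, y, z in m, then the turn about the tool's z in rad. A call has 1 to 12 rows; each row shifts and turns the commanded pose from where the row before left it, along the tool's axes as they then stand; what a row does not reach is not made up. A row lasts 1/10 s, in which the tool goes at most 50 mm and 8.59 degrees, less where a joint would pass 70% of its speed; a pose out of reach is approached as far as the arm can. A call is refused whole if a number of a shift passes 0.05 or a number of a turn 0.15, either way. A call with a gripper value outside its range is refused whole. The fingers move at their own pace and stop on an object; "newtons" is the grip in N (left out, the last holds). Time passes only in rows, so rows that do not move let the fingers close. It gives the time, the measured TCP pose, the force and the opening at its end, in the units of the state.
- status.read_state(): the state, without advancing time (a new reading comes with each control period).
- camera(name): name is "side" or "top"; returns a dict with "img" (400x640x3 uint8, blue, green, red), "vertical_fov" (degrees; the focal length in pixels is half the picture's height over the tangent of half this angle, whatever the lens; pixels are square), "cx", "cy" (the principal point, pixels), "R" (3x3) and "t" (3): a world point X has camera coordinates R X + t. Camera axes: x right, y down, z forward; pixel columns grow to the right and rows downward; lengths in m; the calibration is good to about 2 mm. A picture is of the moment at which its call begins. There is no depth.
- order.sign_off(): hands the job in, once; it reports no verdict.
Trained networks look in a picture, given as the dict that the camera call returned (one of the last four; its "shot" number tells which), for a name from the list of things; names that differ only in an ending like _2 or _b are one class to them, and where a whole thing is asked for, a point or a joint stands for the part that bears it (a point fixed in the world has none). Each returns a list of dicts, best first, with "p" (0 to 1); they miss things now and then, are a little off and sometimes report something else, mostly with a low value. They report only what shows in the picture. A call takes as long as a camera call. They do not tell look-alikes from the thing itself.
- models.search_frame(picture, thing): "rect" ([left, top, width, height] in pixels, round what is visible of it).
- models.cut_out(picture, thing): "pixels" (400x640 bool, what is visible of it) and "rect" ([left, top, width, height] in pixels, round what is visible of it).
The state is a dict: "time_s": time; "joints": joint angles; "joint_velocities": joint speeds; "effort": joint torques, N m; "eef_pos": TCP position; "tcp_rot": TCP orientation; "wrist_force": force on the tool from outside, world axes, zero at the start; "wrist_torque": the same for the moment, N m; "opening": finger opening in m.
Only numpy, scipy, OpenCV 4.12 (cv2) and the standard library are available. Lean on these libraries where they do the work, as an engineer would, in place of code of your own. Each camera call takes 0.05 s, during which the arm holds its last target.

## Working session

There is one attempt and no reset: what is moved stays moved. The work goes in short steps, Python scripts to look and compute and a tool call to move; the robot and the scene stay as the last step left them, time stands still between calls to the robot, and variables do not carry over. Pictures are saved under pics/ and viewed, and the job is handed in when it is done.

Besides the shell and the picture viewer there is one more tool, called by a JSON object that holds its "name" and its "arguments". arm_command: Moves the arm, as the interface text tells. Its arguments: {"type":"object","properties":{"steps":{"type":"array","items":{"type":"number"}},"newtons":{"type":"number"}},"required":["steps"]}

```bash
mkdir -p pics; python3 - <<'E'
from bench import status, camera, models
import cv2,numpy as np,pickle
print(status.read_state())
for n in ["side","top"]:
    c=camera(n); cv2.imwrite(f"pics/{n}0.png",c["img"]); print(n,c["vertical_fov"],c["cx"],c["cy"],c["R"],c["t"],c["shot"])
    pickle.dump(c,open(f"{n}0.pkl","wb"))
    for th in ["case","rest","panel_mid","lid_handle","lid","jar","pinchpot","tiles","shell","slate","spacer","brush"]:
        try: print(th,[(round(d["p"],2),d["rect"]) for d in models.search_frame(c,th)][:3])
        except Exception as e: print(th,e)
E
```

```text
{'time_s': 0.0, 'joints': array([ 1.09755598e+00,  1.31167204e-01,  1.48933089e+00,  3.99221297e-05,
        1.52298826e+00, -8.53758277e-02]), 'joint_velocities': array([ 0.00059641,  0.00050298,  0.00110392,  0.0016825 ,  0.00194074,
       -0.00026764]), 'effort': array([-1.34689239e-03, -5.69379580e+01, -5.00555170e+01, -2.95777418e-04,
        1.46284213e-02,  3.13227630e-06]), 'eef_pos': array([0.22662737, 0.55495701, 0.23821247]), 'tcp_rot': array([-3.13970925e+00, -2.01207369e-04,  2.75372600e+00]), 'wrist_force': array([-0.18940601,  0.12275496, -0.30059077]), 'wrist_torque': array([ 0.00098108,  0.00446633, -0.00907232]), 'opening': 0.08556978510452735}
side 54.85759604773797 322.33330818978624 194.495541123118 [[-0.99886453 -0.04638667  0.0108598 ]
 [-0.03268636  0.50144019 -0.86457466]
 [ 0.0346592  -0.86394792 -0.50238703]] [0.5789295  0.12919921 1.08538298] 1
case [(0.64, [235.7, 205.8, 108.7, 120.8])]
rest [(0.83, [308.2, 177.2, 32.1, 37.4]), (0.8, [262.1, 157.8, 29.1, 29.8]), (0.56, [379.4, 207.8, 33.7, 40.9])]
panel_mid [(0.83, [332.8, 231.6, 15.2, 59.1]), (0.74, [30
[... 771 characters left out ...]
 2
case [(0.69, [214.7, 139.2, 74.5, 79.8])]
rest [(0.77, [350.4, 180.4, 50.0, 28.2]), (0.7, [396.6, 125.9, 49.3, 30.2]), (0.64, [303.3, 144.7, 44.9, 24.4])]
panel_mid [(0.53, [224.1, 202.8, 39.8, 9.7])]
lid_handle [(0.61, [216.4, 141.7, 68.2, 63.9])]
lid [(0.94, [216.7, 141.2, 70.0, 69.0])]
jar [(0.75, [438.9, 185.8, 24.7, 21.0])]
pinchpot [(0.73, [365.2, 150.5, 19.7, 19.1]), (0.61, [193.4, 213.4, 15.8, 51.2])]
tiles [(0.56, [373.7, 243.6, 20.5, 21.6])]
shell [(0.5, [252.0, 245.2, 18.5, 21.0])]
slate [(0.57, [353.5, 214.7, 20.2, 20.6])]
spacer [(0.54, [183.6, 168.3, 7.8, 29.6])]
brush [(0.7, [196.9, 215.0, 11.6, 49.2]), (0.59, [441.2, 187.7, 22.2, 17.5]), (0.53, [370.8, 243.9, 21.7, 21.6])]
```

View images.

```bash
python3 - <<'E'
import cv2
s=cv2.imread("pics/side0.png");t=cv2.imread("pics/top0.png")
cv2.imwrite("pics/s0c.png",cv2.resize(s[130:390,200:460],None,fx=2.3,fy=2.3,interpolation=cv2.INTER_CUBIC))
cv2.imwrite("pics/t0c.png",cv2.resize(t[100:300,170:480],None,fx=2.5,fy=2.5,interpolation=cv2.INTER_CUBIC))
E
```

```text
(no output)
```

View pics/s0c.png

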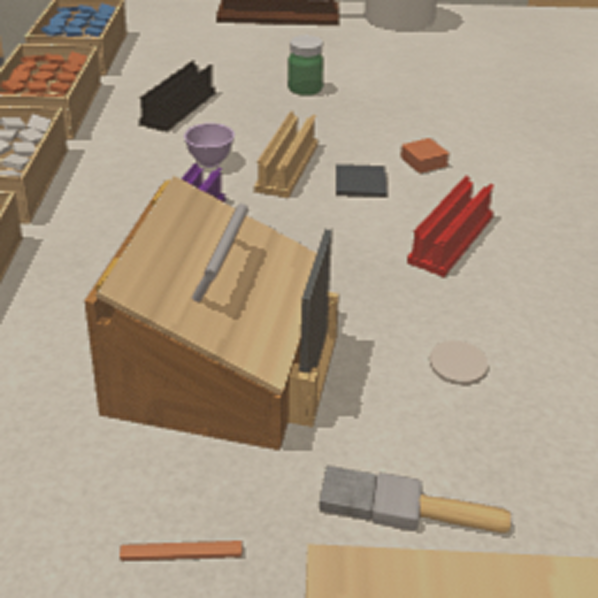

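View pics/t0c.png

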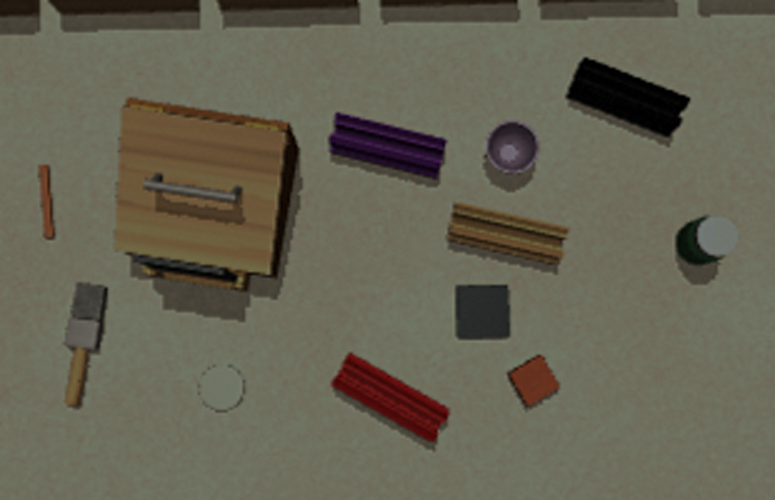

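View pics/side0.png

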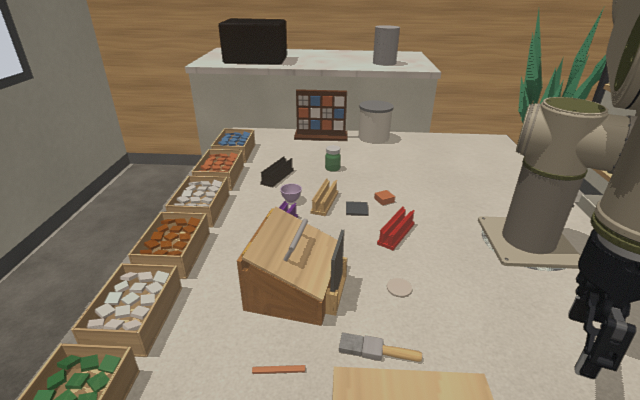

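```bash
cat > h.py <<'E'
import numpy as np,pickle,cv2
def f_(c): return 200/np.tan(np.radians(c["vertical_fov"])/2)
def proj(c,X):
    X=np.atleast_2d(X); p=X@np.array(c["R"]).T+np.array(c["t"]); f=f_(c)
    return np.c_[f*p[:,0]/p[:,2]+c["cx"],f*p[:,1]/p[:,2]+c["cy"]]
def ray(c,u,z):
    R=np.array(c["R"]);C=-R.T@np.array(c["t"]);d=R.T@np.array([(u[0]-c["cx"])/f_(c),(u[1]-c["cy"])/f_(c),1])
    return C+d*(z-C[2])/d[2]
def load(n): return pickle.load(open(n+".pkl","rb"))
def crop(img,l,t,w,h,k,name):
    o=cv2.resize(img[t:t+h,l:l+w],None,fx=k,fy=k,interpolation=cv2.INTER_CUBIC)
    for i in range(0,w,10): cv2.putText(o,str(l+i),(i*k,8),0,.3,(0,0,255)); cv2.line(o,(i*k,8),(i*k,14),(0,0,255))
    for i in range(0,h,10): cv2.putText(o,str(t+i),(0,i*k+3),0,.3,(0,0,255)); cv2.line(o,(18,i*k),(24,i*k),(0,0,255))
    cv2.imwrite("pics/"+name,o)
E
python3 - <<'E'
from h import *
s=load("side0");t=load("top0")
for c in (s,t): print(-np.array(c["R"]).T@c["t"])
crop(s["img"],230,200,125,132,6,"case_s.png")
crop(cv2.convertScaleAbs(t["img"],alpha=1.8),205,132,95,90,6,"case_t.png")
crop(cv2.convertScaleAbs(t["img"],alpha=1.8),340,170,70,50,10,"rest_t.png")
crop(s["img"],300,170,50,50,10,"rest_s.png")
E
```

```text
[0.54487668 0.89978331 0.65069763]
[ 0.42052455 -0.00379839  1.2917816 ]
```

View pics/case_s.png

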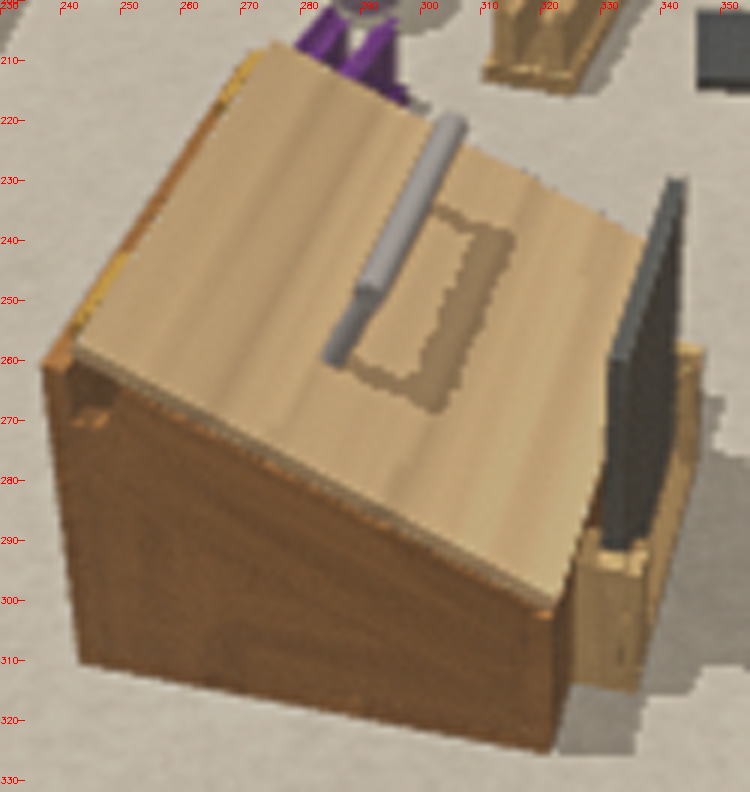

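View pics/case_t.png

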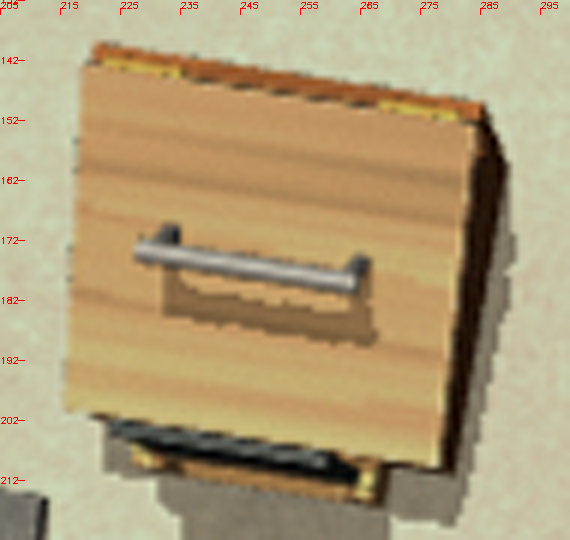

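View pics/rest_t.png

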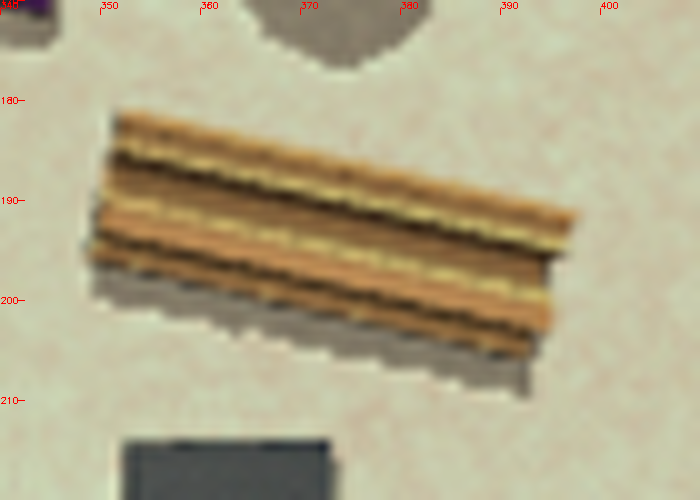

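View pics/rest_s.png

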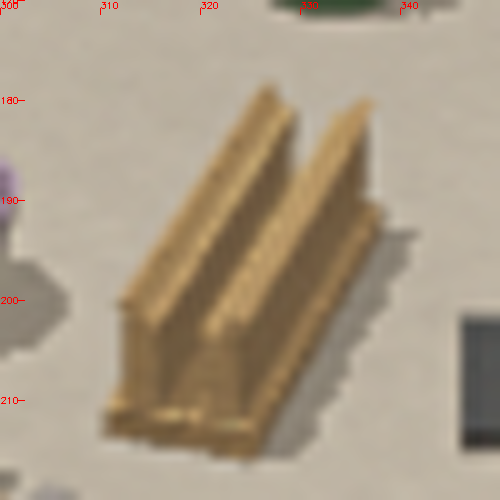

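```bash
cat > fit.py <<'E'
from h import *
from scipy.optimize import least_squares
s=load("side0");t=load("top0")
c25,s25=np.cos(np.radians(25)),np.sin(np.radians(25))
def lidp(hx,d,y,n): # d along lid from hinge to front, n normal off underside
    return [hx-d*c25-n*s25, y, .148-d*s25+n*c25]
def pts(hx):
    P=[]
    a=lambda cam,X,u,w=1:P.append((cam,X,u,w))
    a(s,[.09,.1,0],(243,310.3)); a(s,[-.09,.1,0],(321.7,325.3)); a(s,[.09,.1,.142],(237,260.8))
    a(s,lidp(hx,.185,.1,.008),(322.5,300),.5); a(s,lidp(hx,0,.1,.008),(242.5,257.5),.5); a(s,lidp(hx,0,-.1,.008),(275.8,207.2),.5)
    a(s,[-.0975,.055,.147],(331.3,259.2)); a(s,[-.1055,.055,.147],(334.2,260.3)); a(s,[-.0975,-.055,.147],(341.7,229.7)); a(s,[-.1055,-.055,.147],(344.5,230))
    a(s,lidp(hx,.08,.055,.046),(291.3,247.5)); a(s,lidp(hx,.08,-.055,.046),(305.8,220.3))
    a(t,[.09,.1,.142],(220.8,139.3)); a(t,[.09,-.1,.142],(285.7,149.3))
    a(t,lidp(hx,.185,.1,.008),(215.8,200.3)); a(t,lidp(hx,.185,-.1,.008),(277.8,210))
    a(t,lidp(hx,.08,.055,.046),(227.5,173.7)); a(t,lidp(hx,.08,-.055,.046),(264.2,179.2))
    return P
def Tf(p,X):
    x,y,w=p; X=np.array(X); return np.array([x+np.cos(w)*X[0]-np.sin(w)*X[1], y+np.sin(w)*X[0]+np.cos(w)*X[1], X[2]])
def res(p,cams=(0,1)):
    r=[]
    for cam,X,u,w in pts(p[3]):
        if (cam is s and 0 in cams) or (cam is t and 1 in cams): r+=list(w*(proj(cam,Tf(p[:3],X))[0]-u))
    return np.array(r)
if __name__=="__main__":
    for cams in ((0,1),(0,),(1,)):
        o=least_squares(res,[.45,.2,-.12,.08],loss="soft_l1",kwargs=dict(cams=cams)); print(cams,o.x.round(4)); print(res(o.x,cams).reshape(-1,2).round(1).tolist())
    P=[(t,[.09,0,0],0)]
    # rest: top view
    R=lambda X,Y:(340+X/10,170+Y/10)
    S=lambda X,Y:(300+X/10,170+Y/10)
    for u,z in ((R(115,112),.052),(R(577,212),.052),(R(553,325),.052),(R(95,222),.052)): print("rest top",ray(t,u,z).round(4))
    for u,z in ((S(270,85),.052),(S(372,100),.052),(S(122,305),.052),(S(240,325),.052),(S(105,435),0),(S(255,460),0)): print("rest side",ray(s,u,z).round(4))
E
python3 fit.py
```

```text
(0, 1) [ 0.6347  0.2183 -0.1893  0.0788]
[[-0.3, -0.4], [0.1, 0.3], [-0.8, -1.0], [0.4, -0.3], [-0.1, -0.8], [-0.0, -1.1], [0.1, -0.5], [1.1, -0.9], [0.1, -1.4], [0.8, -1.2], [0.1, 1.3], [-0.0, -0.5], [-0.7, -0.5], [-0.7, -0.1], [-1.1, -0.4], [-0.7, 0.1], [-0.3, -0.3], [-0.5, 0.0]]
(0,) [ 0.6349  0.22   -0.19    0.0787]
[[-0.5, 0.1], [-0.0, 1.0], [-1.1, -0.4], [0.4, -0.0], [-0.2, -0.6], [-0.0, -0.9], [-0.0, 0.1], [1.0, -0.4], [0.0, -1.0], [0.7, -0.8], [-0.1, 1.8], [-0.0, -0.1]]
(1,) [ 0.6338  0.2164 -0.184   0.0793]
[[-0.2, -0.1], [-0.2, 0.0], [-0.4, -0.0], [0.1, 0.1], [0.4, -0.1], [0.2, 0.1]]
rest top [ 0.6147 -0.1022  0.052 ]
rest top [ 0.5779 -0.2506  0.052 ]
rest top [ 0.5414 -0.241   0.052 ]
rest top [ 0.579  -0.0944  0.052 ]
rest side [ 0.5756 -0.2367  0.052 ]
rest side [ 0.5415 -0.2284  0.052 ]
rest side [ 0.615  -0.0919  0.052 ]
rest side [ 0.579  -0.0826  0.052 ]
rest side [ 0.6209 -0.0998  0.    ]
rest side [ 0.574  -0.0887  0.    ]
```

```bash
cat > fitr.py <<'E'
from fit import *
R=lambda X,Y:(340+X/10-.5,170+Y/10-.5)
S=lambda X,Y:(300+X/10-.5,170+Y/10-.5)
# (half signs) top outer corners x=±a, bottom x=±.025
O=[(t,1,1,R(115,112)),(t,1,-1,R(577,212)),(t,-1,-1,R(553,325)),(t,-1,1,R(95,222)),
 (s,1,-1,S(268,88)),(s,-1,-1,S(372,100)),(s,1,1,S(122,305)),(s,-1,1,S(240,325))]
B=[(s,1,1,S(105,435)),(s,-1,1,S(255,460)),(t,-1,1,R(95,265)),(t,-1,-1,R(530,357))]
def res2(p):
    r=[]
    for cam,a,b,u in O: r+=list(proj(cam,Tf(p[:3],[a*p[4],b*.075,p[3]]))[0]-u)
    for cam,a,b,u in B: r+=list(proj(cam,Tf(p[:3],[a*.025,b*.075,0]))[0]-u)
    return np.array(r)
o=least_squares(res2,[.58,-.165,-.24,.052,.02],loss="soft_l1",f_scale=.5); print(o.x.round(4)); print(res2(o.x).reshape(-1,2).round(1).tolist())
o=least_squares(lambda q:res2(np.r_[q[:3],.052,q[3]]),[.58,-.165,-.24,.02],loss="soft_l1",f_scale=.5); print(o.x.round(4)); print(res2(np.r_[o.x[:3],.052,o.x[3]]).reshape(-1,2).round(1).tolist())
E
python3 fitr.py
```

```text
[ 0.5803 -0.172  -0.2496  0.0466  0.0186]
[[0.9, 0.1], [-0.2, 0.1], [-0.1, -0.0], [0.5, 0.2], [-0.4, -0.2], [-0.2, 0.3], [0.2, -0.1], [0.1, -0.1], [-0.1, -0.5], [0.4, -0.3], [-0.9, -0.5], [-0.8, 0.0]]
[ 0.58   -0.1704 -0.2495  0.0185]
[[0.5, -0.0], [-0.4, 0.1], [-0.3, -0.1], [0.1, 0.0], [-0.3, -1.3], [-0.1, -0.9], [0.2, -1.3], [0.1, -1.3], [0.0, -0.2], [0.4, -0.0], [-1.4, -0.4], [-1.3, 0.1]]
```

{"name": "arm_command", "arguments": {"steps": [0.0854, 0, 0, 0, 0.137, 0.0854, 0, 0, 0, 0.137, 0.0854, 0, 0, 0, 0.137, 0.0854, 0, 0, 0, 0.137, 0.0854, 0, 0, 0, 0.137, 0.0854, 0, 0, 0, 0.137, 0.0854, 0, 0, 0, 0.137, 0.0854, 0, 0, 0, 0.137, 0.06, 0, 0, 0, 0.137, 0.045, 0, 0, 0, 0.137, 0.045, 0, 0, 0, 0, 0.045, 0, 0, 0, 0], "newtons": 40}}

```text
time_s: 2.5
eef_pos: [0.2269, 0.5555, 0.2393]
tcp_rot: [3.142, -0.0, 1.388]
wrist_force: [-0.7, 0.4, 0.4]
opening: 0.0447
```

```bash
cat > go.py <<'E'
from h import *
from bench import status
from scipy.spatial.transform import Rotation as Ro
CASE=(.6343,.2175,-.187); REST=(.580,-.171,-.25)
def Tf(p,X):
    x,y,w=p; return np.array([x+np.cos(w)*X[0]-np.sin(w)*X[1], y+np.sin(w)*X[0]+np.cos(w)*X[1], X[2]])
def delta(target,yaw):
    st=status.read_state(); R=Ro.from_euler("xyz",st["tcp_rot"]).as_matrix()
    d=R.T@(np.array(target)-st["eef_pos"]); dy=(yaw-st["tcp_rot"][2]+np.pi)%(2*np.pi)-np.pi
    print("t",round(st["time_s"],2),"pos",st["eef_pos"].round(4),"rot",st["tcp_rot"].round(4),"op",round(st["opening"],4),"F",st["wrist_force"].round(1))
    print("target",np.round(target,4),"tool shift",d.round(4),"turn",round(-dy,4))
E
python3 -c "
from go import *
g=Tf(CASE,[-.1015,0,.239]); delta(g,-.187+np.pi/2)"
```

```text
t 2.5 pos [0.2269 0.5555 0.2393] rot [ 3.1416 -0.      1.3879] op 0.0447 F [-0.7  0.4  0.4]
target [0.5346 0.2364 0.239 ] tool shift [-2.578e-01  3.606e-01  3.000e-04] turn 0.0041
```

{"name": "arm_command", "arguments": {"steps": [0.045, -0.0215, 0.03, 0, 0, 0.045, -0.0215, 0.03, 0, 0, 0.045, -0.0215, 0.03, 0, 0, 0.045, -0.0215, 0.03, 0, 0, 0.045, -0.0215, 0.03, 0, 0, 0.045, -0.0215, 0.03, 0, 0, 0.045, -0.0215, 0.03, 0, 0, 0.045, -0.0215, 0.03, 0, 0, 0.045, -0.0215, 0.03, 0, 0, 0.045, -0.0215, 0.03, 0, 0, 0.045, -0.0215, 0.03, 0, 0, 0.045, -0.0215, 0.03, 0, 0.004]}}

```text
time_s: 3.7
eef_pos: [0.5336, 0.2338, 0.2394]
tcp_rot: [3.141, -0.0, 1.384]
wrist_force: [-0.4, 1.3, -0.4]
opening: 0.0452
```

{"name": "arm_command", "arguments": {"steps": [0.045, 0, 0, 0.03, 0, 0.045, 0, 0, 0.02, 0, 0.045, 0, 0, 0, 0]}}

```text
time_s: 4.0
eef_pos: [0.5307, 0.2339, 0.1855]
tcp_rot: [-3.136, 0.003, 1.382]
wrist_force: [-0.4, 0.6, -0.8]
opening: 0.0452
```

```bash
python3 - <<'E'
from go import *
from bench import camera
g=Tf(CASE,[-.1015,0,.109]); delta(g,-.187+np.pi/2)
for n,b in (("side",(270,150,110,120)),("top",(195,140,120,90))):
    c=camera(n); pickle.dump(c,open(n+"1.pkl","wb")); crop(cv2.convertScaleAbs(c["img"],alpha=1.5 if n=="top" else 1),*b,6,n+"1.png")
E
```

```text
t 4.0 pos [0.5307 0.2339 0.1855] rot [-3.136   0.0032  1.3822] op 0.0452 F [-0.4  0.6 -0.8]
target [0.5346 0.2364 0.109 ] tool shift [0.0034 0.0037 0.0765] turn -0.0016
```

View pics/side1.png

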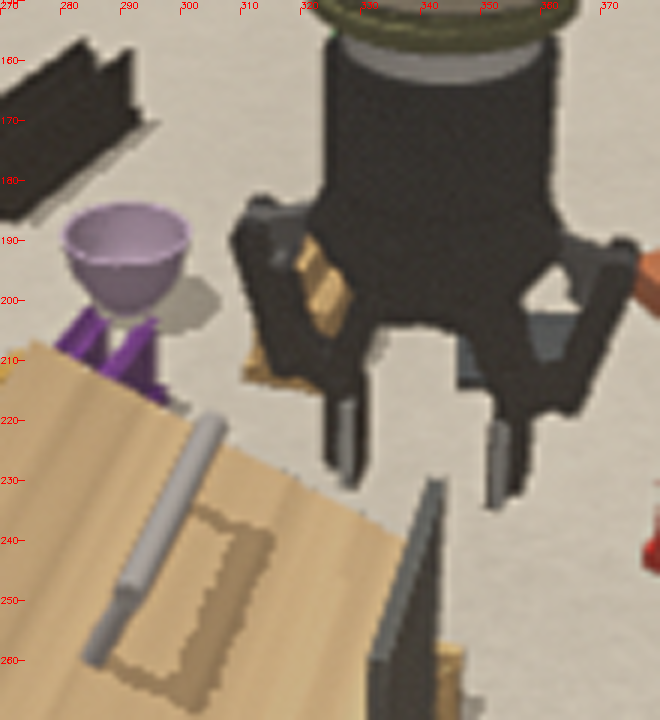

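View pics/top1.png

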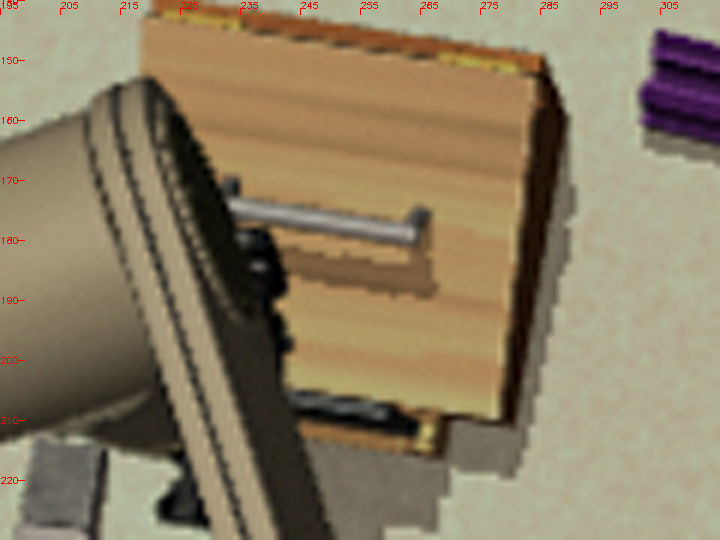

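{"name": "arm_command", "arguments": {"steps": [0.045, 0.0034, 0.0037, 0, 0, 0.045, 0, 0, 0.025, 0, 0.045, 0, 0, 0.025, 0, 0.045, 0, 0, 0.024, 0, 0.045, 0, 0, 0, 0, 0.045, 0, 0, 0, 0]}}

```text
time_s: 4.7
eef_pos: [0.5375, 0.2382, 0.1166]
tcp_rot: [3.141, -0.0, 1.381]
wrist_force: [0.4, -0.1, 0.3]
opening: 0.045
```

```bash
python3 - <<'E'
from go import *
from bench import camera
g=Tf(CASE,[-.1015,0,.109]); delta(g,-.187+np.pi/2)
for n,b in (("side",(270,180,110,130)),):
    c=camera(n); pickle.dump(c,open(n+"1.pkl","wb")); crop(c["img"],*b,6,n+"2.png")
E
```

```text
t 4.7 pos [0.5375 0.2382 0.1166] rot [ 3.1408e+00 -5.0000e-04  1.3807e+00] op 0.045 F [ 0.4 -0.1  0.3]
target [0.5346 0.2364 0.109 ] tool shift [-0.0023 -0.0025  0.0076] turn -0.0031
```

View pics/side2.png

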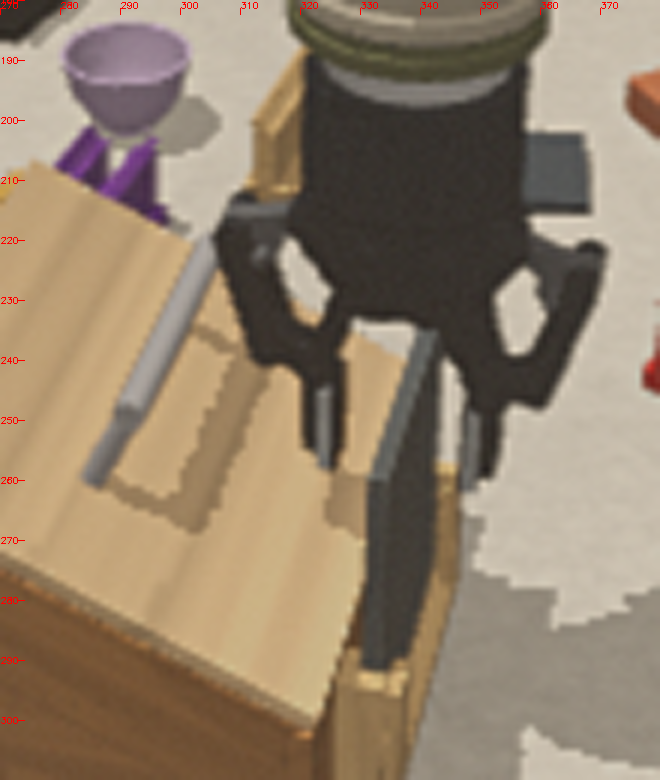

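{"name": "arm_command", "arguments": {"steps": [0.045, -0.0023, -0.0025, 0.004, 0, 0.045, 0, 0, 0, 0, 0.045, 0, 0, 0, 0]}}

```text
time_s: 5.05
eef_pos: [0.5343, 0.236, 0.112]
tcp_rot: [3.141, -0.0, 1.38]
wrist_force: [-0.1, -0.2, 0.5]
opening: 0.045
```

{"name": "arm_command", "arguments": {"steps": [0.02, 0, 0, 0, 0, 0, 0, 0, 0, 0, 0, 0, 0, 0, 0, 0, 0, 0, 0, 0, 0, 0, 0, 0, 0], "newtons": 40}}

```text
time_s: 5.55
eef_pos: [0.5342, 0.2359, 0.1115]
tcp_rot: [3.141, -0.0, 1.38]
wrist_force: [0.9, 0.8, 1.2]
opening: 0.0075
```

{"name": "arm_command", "arguments": {"steps": [0, 0, 0, -0.005, 0, 0, 0, 0, -0.005, 0, 0, 0, 0, -0.005, 0, 0, 0, 0, 0, 0]}}

```text
time_s: 5.95
eef_pos: [0.5346, 0.2361, 0.1275]
tcp_rot: [3.14, -0.001, 1.38]
wrist_force: [0.8, -0.3, -1.3]
opening: 0.0078
```

```bash
python3 - <<'E'
from go import *
from bench import camera
g=Tf(CASE,[-.1015,0,.109]); delta(g,-.187+np.pi/2)
for n,b in (("side",(270,180,110,130)),):
    c=camera(n); pickle.dump(c,open(n+"1.pkl","wb")); crop(c["img"],*b,6,n+"3.png")
E
```

```text
t 5.95 pos [0.5346 0.2361 0.1275] rot [ 3.1402e+00 -8.0000e-04  1.3798e+00] op 0.0078 F [ 0.8 -0.3 -1.3]
target [0.5346 0.2364 0.109 ] tool shift [ 0.0003 -0.0001  0.0185] turn -0.004
```

View pics/side3.png

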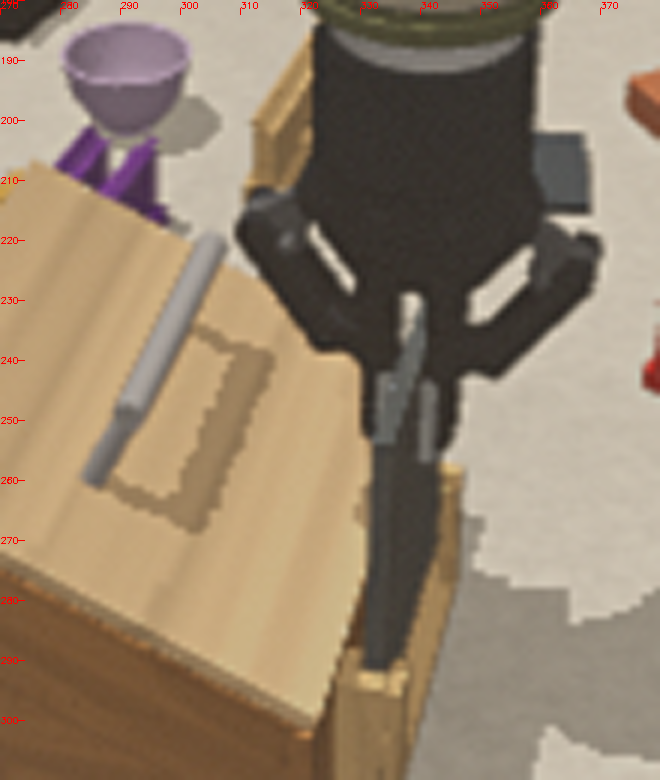

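{"name": "arm_command", "arguments": {"steps": [0, 0, 0, -0.012, 0, 0, 0, 0, -0.012, 0, 0, 0, 0, -0.012, 0, 0, 0, 0, -0.012, 0, 0, 0, 0, -0.012, 0, 0, 0, 0, -0.012, 0, 0, 0, 0, -0.012, 0, 0, 0, 0, -0.012, 0, 0, 0, 0, -0.012, 0, 0, 0, 0, 0, 0, 0, 0, 0, 0, 0]}}

```text
time_s: 7.1
eef_pos: [0.5342, 0.2359, 0.2345]
tcp_rot: [3.141, -0.0, 1.38]
wrist_force: [0.5, -0.3, -2.2]
opening: 0.0076
```

```bash
python3 - <<'E'
from go import *
from bench import camera
g=Tf(REST,[0,0,.225]); delta(g,-.25+np.pi/2)
for n,b in (("side",(270,150,110,130)),):
    c=camera(n); pickle.dump(c,open(n+"1.pkl","wb")); crop(c["img"],*b,6,n+"4.png")
E
```

```text
t 7.1 pos [0.5342 0.2359 0.2345] rot [ 3.1412e+00 -2.0000e-04  1.3798e+00] op 0.0076 F [ 0.5 -0.3 -2.2]
target [ 0.58  -0.171  0.225] tool shift [-0.3908  0.1222  0.0094] turn 0.059
```

View pics/side4.png

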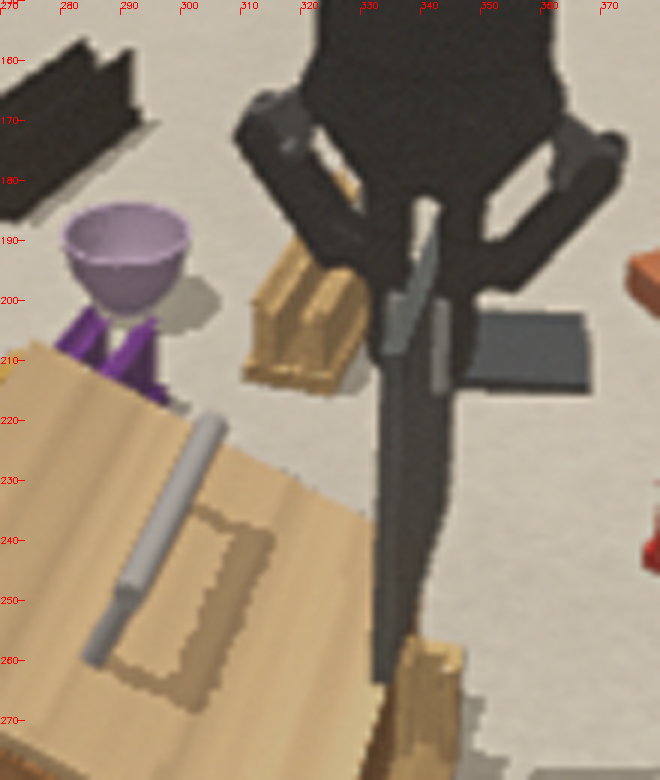

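{"name": "arm_command", "arguments": {"steps": [0, -0.015, 0, 0, 0, 0, -0.035, 0.006, 0, 0, 0, -0.035, 0.012, 0, 0, 0, -0.035, 0.012, 0, 0.01, 0, -0.035, 0.012, 0, 0.01, 0, -0.035, 0.012, 0, 0.01, 0, -0.035, 0.012, 0, 0.01, 0, -0.035, 0.012, 0, 0.01, 0, -0.035, 0.012, 0, 0.009, 0, -0.035, 0.012, 0, 0, 0, -0.035, 0.012, 0, 0, 0, -0.015, 0.012, 0, 0]}}

```text
time_s: 8.35
eef_pos: [0.5732, -0.1665, 0.2334]
tcp_rot: [-3.14, 0.001, 1.318]
wrist_force: [0.7, 0.3, -2.3]
opening: 0.0075
```

{"name": "arm_command", "arguments": {"steps": [0, -0.01, 0.008, 0, 0, 0, 0, 0, 0.02, 0, 0, 0, 0, 0.02, 0, 0, 0, 0, 0.01, 0, 0, 0, 0, 0, 0, 0, 0, 0, 0, 0]}}

```text
time_s: 8.95
eef_pos: [0.58, -0.1742, 0.1847]
tcp_rot: [-3.142, -0.0, 1.321]
wrist_force: [-0.2, -0.4, -0.9]
opening: 0.0074
```

```bash
python3 - <<'E'
from go import *
from bench import camera
g=Tf(REST,[0,0,.1135]); delta(g,-.25+np.pi/2)
for n,b in (("side",(280,120,100,110)),("top",(320,150,110,90))):
    c=camera(n); pickle.dump(c,open(n+"5.pkl","wb")); crop(cv2.convertScaleAbs(c["img"],alpha=1.5 if n=="top" else 1),*b,7,n+"5.png")
E
```

```text
t 8.95 pos [ 0.58   -0.1742  0.1847] rot [-3.1415 -0.      1.3213] op 0.0074 F [-0.2 -0.4 -0.9]
target [ 0.58   -0.171   0.1135] tool shift [ 0.0031 -0.0008  0.0712] turn 0.0005
```

View pics/side5.png

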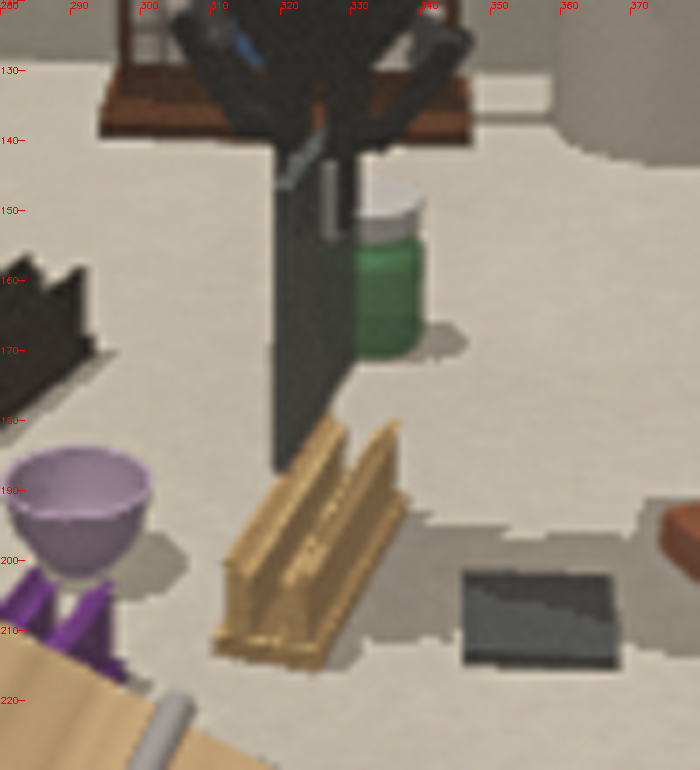

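View pics/top5.png

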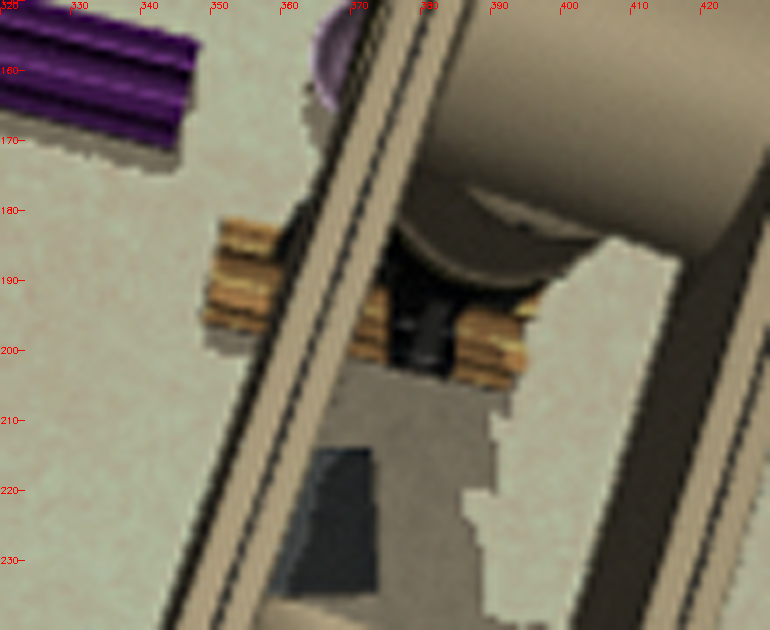

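```bash
python3 - <<'E'
from go import *
c=load("side5")
P=(.58,-.1742,1.3213-np.pi/2)
for X in ([.004,.055,.0852],[-.004,.055,.0852],[.004,-.055,.0852],[-.004,-.055,.0852],[.004,.055,.2202],[-.004,.055,.2202]): print(X,proj(c,Tf(P,X)).round(1))
print("slot top near/far",proj(c,Tf(REST,[0.016,.075,.048])),proj(c,Tf(REST,[-.016,.075,.048])),proj(c,Tf(REST,[0.016,-.075,.048])),proj(c,Tf(REST,[-.016,-.075,.048])))
E
```

```text
[0.004, 0.055, 0.0852] [[318.6 186.2]]
[-0.004, 0.055, 0.0852] [[321.1 186.6]]
[0.004, -0.055, 0.0852] [[328.7 170.7]]
[-0.004, -0.055, 0.0852] [[331.1 171.1]]
[0.004, 0.055, 0.2202] [[318.9 144.8]]
[-0.004, 0.055, 0.2202] [[321.6 145.2]]
slot top near/far [[312.73476968 199.87190078]] [[322.80971334 201.55971478]] [[326.69072336 178.03342265]] [[335.87881524 179.42402562]]
```

{"name": "arm_command", "arguments": {"steps": [0, 0.003, -0.0008, 0.02, 0, 0, 0, 0, 0.015, 0, 0, 0, 0, 0.008, 0, 0, 0, 0, 0.006, 0, 0, 0, 0, 0, 0]}}

```text
time_s: 9.55
eef_pos: [0.5794, -0.1712, 0.1344]
tcp_rot: [-3.14, -0.0, 1.321]
wrist_force: [0.2, 0.3, -2.0]
opening: 0.0076
```

{"name": "arm_command", "arguments": {"steps": [0, 0, 0, 0.005, 0, 0, 0, 0, 0.005, 0, 0, 0, 0, 0.004, 0, 0, 0, 0, 0, 0]}}

```text
time_s: 9.95
eef_pos: [0.5795, -0.1712, 0.1205]
tcp_rot: [-3.14, -0.0, 1.321]
wrist_force: [0.1, -0.2, -0.6]
opening: 0.0071
```

```bash
python3 - <<'E'
from go import *
from bench import camera
g=Tf(REST,[0,0,.1135]); delta(g,-.25+np.pi/2)
for n,b in (("side",(280,120,100,110)),):
    c=camera(n); pickle.dump(c,open(n+"5.pkl","wb")); crop(cv2.convertScaleAbs(c["img"],alpha=1.5 if n=="top" else 1),*b,7,n+"6.png")
E
```

```text
t 9.95 pos [ 0.5795 -0.1712  0.1205] rot [-3.1403e+00 -1.0000e-04  1.3208e+00] op 0.0071 F [ 0.1 -0.2 -0.6]
target [ 0.58   -0.171   0.1135] tool shift [0.0003 0.0005 0.007 ] turn -0.0
```

View pics/side6.png

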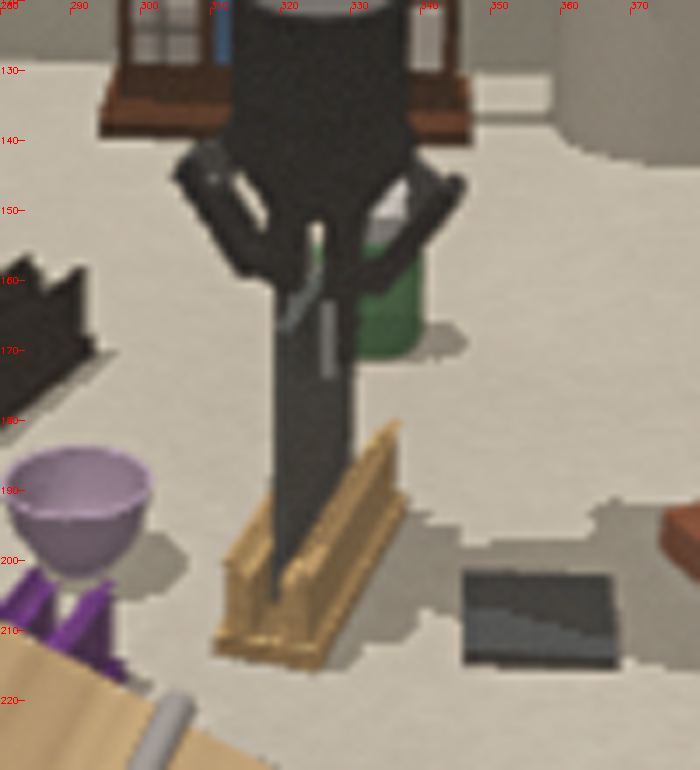

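In the slot, no side force. The last few mm down.

{"name": "arm_command", "arguments": {"steps": [0, 0, 0, 0.003, 0, 0, 0, 0, 0.003, 0, 0, 0, 0, 0.001, 0, 0, 0, 0, 0, 0]}}

```text
time_s: 10.4
eef_pos: [0.5798, -0.1712, 0.114]
tcp_rot: [-3.141, -0.0, 1.321]
wrist_force: [0.8, 0.2, -1.0]
opening: 0.0075
```

{"name": "arm_command", "arguments": {"steps": [0, 0, 0, 0.002, 0, 0, 0, 0, 0, 0]}}

```text
time_s: 10.6
eef_pos: [0.5798, -0.1713, 0.1121]
tcp_rot: [-3.141, -0.0, 1.321]
wrist_force: [0.4, 0.7, -1.5]
opening: 0.0076
```

{"name": "arm_command", "arguments": {"steps": [0.015, 0, 0, 0, 0, 0.03, 0, 0, 0, 0, 0.05, 0, 0, 0, 0, 0.05, 0, 0, 0, 0, 0.05, 0, 0, 0, 0]}}

```text
time_s: 11.1
eef_pos: [0.58, -0.1714, 0.1124]
tcp_rot: [3.141, 0.0, 1.321]
wrist_force: [-0.4, -0.2, -0.6]
opening: 0.0502
```

```bash
python3 - <<'E'
from go import *
from bench import camera
delta(Tf(REST,[0,0,.1135]),-.25+np.pi/2)
for n,b in (("side",(280,120,100,110)),):
    c=camera(n); crop(c["img"],*b,7,n+"7.png")
E
```

```text
t 11.1 pos [ 0.58   -0.1714  0.1124] rot [3.1414 0.     1.3208] op 0.0502 F [-0.4 -0.2 -0.6]
target [ 0.58   -0.171   0.1135] tool shift [ 0.0003 -0.0001 -0.0011] turn -0.0
```

View pics/side7.png

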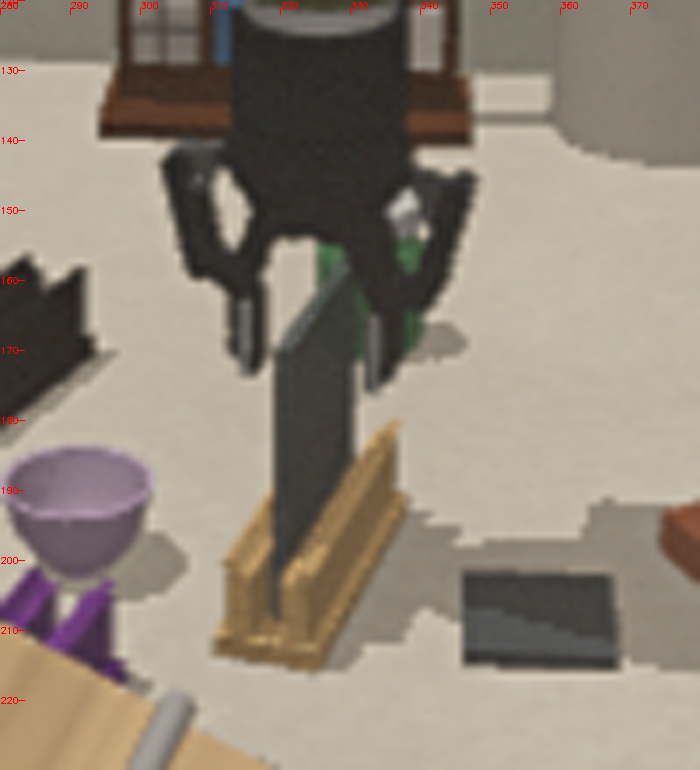

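{"name": "arm_command", "arguments": {"steps": [0.05, 0, 0, -0.02, 0, 0.05, 0, 0, -0.03, 0, 0.05, 0, 0, -0.03, 0, 0.05, 0, 0, -0.03, 0, 0.05, 0, 0, -0.02, 0, 0.05, 0, 0, 0, 0]}}

```text
time_s: 11.75
eef_pos: [0.5818, -0.172, 0.2467]
tcp_rot: [3.135, 0.001, 1.321]
wrist_force: [-0.1, 0.0, 0.6]
opening: 0.05
```

```bash
python3 - <<'E'
from go import *
delta(Tf(CASE,[-.0129,0,.235]),-.187+np.pi/2)
E
```

```text
t 11.75 pos [ 0.5818 -0.172   0.2467] rot [3.1347e+00 8.0000e-04 1.3208e+00] op 0.05 F [-0.1  0.   0.6]
target [0.6216 0.2199 0.235 ] tool shift [ 0.3896 -0.0585  0.011 ] turn -0.063
```

{"name": "arm_command", "arguments": {"steps": [0.05, 0.02, -0.005, 0, 0, 0.05, 0.035, -0.005, 0, -0.007, 0.05, 0.035, -0.005, 0, -0.007, 0.05, 0.035, -0.005, 0, -0.007, 0.05, 0.035, -0.005, 0, -0.007, 0.05, 0.035, -0.005, 0, -0.007, 0.05, 0.035, -0.005, 0, -0.007, 0.05, 0.035, -0.005, 0, -0.007, 0.05, 0.035, -0.005, 0, -0.007, 0.05, 0.035, -0.005, 0, -0.007, 0.05, 0.035, -0.005, 0, 0, 0.05, 0.02, -0.005, 0, 0]}}

```text
time_s: 12.95
eef_pos: [0.6051, 0.2248, 0.2403]
tcp_rot: [-3.139, 0.0, 1.385]
wrist_force: [-0.2, -0.4, -0.2]
opening: 0.0501
```

{"name": "arm_command", "arguments": {"steps": [0.05, 0, 0, 0.02, 0, 0.05, 0, 0, 0.02, 0, 0.05, 0, 0, 0, 0, 0.05, 0, 0, 0, 0]}}

```text
time_s: 13.35
eef_pos: [0.6051, 0.222, 0.201]
tcp_rot: [-3.139, 0.001, 1.384]
wrist_force: [1.3, -0.7, -0.1]
opening: 0.0501
```

```bash
python3 - <<'E'
from go import *
from bench import camera
delta(Tf(CASE,[-.0129,0,.145]),-.187+np.pi/2)
for n,b in (("side",(240,140,110,130)),("top",(195,130,120,90))):
    c=camera(n); pickle.dump(c,open(n+"8.pkl","wb")); crop(cv2.convertScaleAbs(c["img"],alpha=1.5 if n=="top" else 1),*b,6,n+"8.png")
E
```

```text
t 13.35 pos [0.6051 0.222  0.201 ] rot [-3.1392e+00  1.2000e-03  1.3837e+00] op 0.0501 F [ 1.3 -0.7 -0.1]
target [0.6216 0.2199 0.145 ] tool shift [0.0011 0.0167 0.0559] turn -0.0001
```

View pics/side8.png

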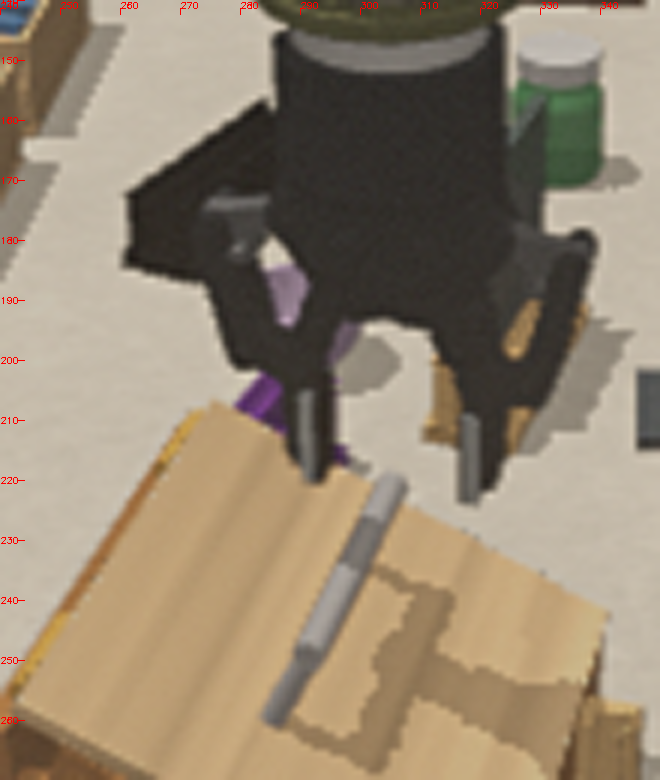

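View pics/top8.png

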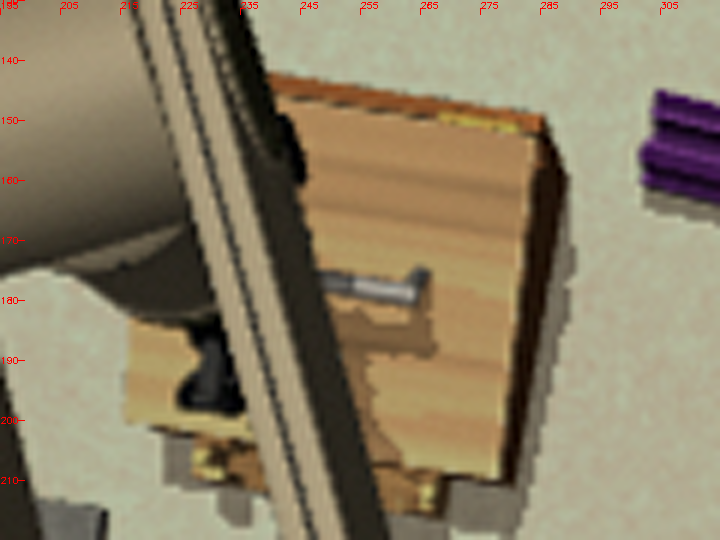

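{"name": "arm_command", "arguments": {"steps": [0.045, 0.001, 0.0167, 0, 0, 0.045, 0, 0, 0.015, 0, 0.045, 0, 0, 0.015, 0, 0.045, 0, 0, 0.015, 0, 0.045, 0, 0, 0.009, 0, 0.045, 0, 0, 0, 0, 0.045, 0, 0, 0, 0, 0.045, 0, 0, 0, 0]}}

```text
time_s: 14.25
eef_pos: [0.623, 0.2204, 0.1492]
tcp_rot: [3.14, -0.001, 1.384]
wrist_force: [0.4, -0.2, 0.2]
opening: 0.0447
```

```bash
python3 - <<'E'
from go import *
from bench import camera
delta(Tf(CASE,[-.0129,0,.145]),-.187+np.pi/2)
for n,b in (("side",(240,140,110,130)),):
    c=camera(n); pickle.dump(c,open(n+"9.pkl","wb")); crop(c["img"],*b,6,n+"9.png")
    print(proj(c,[Tf(CASE,[-.0129,y,.156]) for y in (-.055,0,.055)]))
E
```

```text
t 14.25 pos [0.623  0.2204 0.1492] rot [ 3.1403e+00 -6.0000e-04  1.3839e+00] op 0.0447 F [ 0.4 -0.2  0.2]
target [0.6216 0.2199 0.145 ] tool shift [-0.0007 -0.0012  0.0042] turn 0.0001
[[305.88266411 219.53966387]
 [299.12810659 233.22285275]
 [291.5834659  248.50656946]]
```

View pics/side9.png

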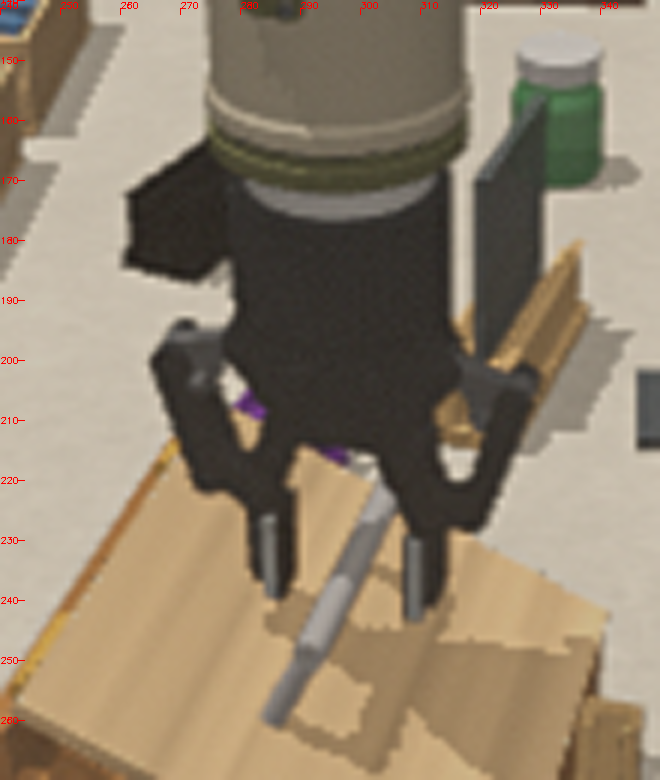

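Centred over the bar. Down 4 mm and close.

{"name": "arm_command", "arguments": {"steps": [0.045, -0.0007, -0.0012, 0.004, 0, 0.045, 0, 0, 0, 0, 0.025, 0, 0, 0, 0, 0.0, 0, 0, 0, 0, 0, 0, 0, 0, 0, 0, 0, 0, 0, 0, 0, 0, 0, 0, 0], "newtons": 40}}

```text
time_s: 15.0
eef_pos: [0.6221, 0.2195, 0.1446]
tcp_rot: [3.14, -0.0, 1.384]
wrist_force: [5.4, -0.6, -2.5]
opening: 0.0105
```

```bash
python3 - <<'E'
from go import *
delta(Tf(CASE,[-.0129,0,.145]),-.187+np.pi/2)
a0=np.arctan2(.0079,-.0919)
for d in range(0,46,5):
    a=a0-np.radians(d); print(d,(.0923*np.cos(a)+.0919).round(4),(.0923*np.sin(a)-.0079).round(4))
E
```

```text
t 15.0 pos [0.6221 0.2195 0.1446] rot [ 3.1397e+00 -4.0000e-04  1.3835e+00] op 0.0105 F [ 5.4 -0.6 -2.5]
target [0.6216 0.2199 0.145 ] tool shift [ 0.0003 -0.0005 -0.0004] turn -0.0003
0 -0.0001 0.0
5 0.001 0.008
10 0.0027 0.0159
15 0.0051 0.0235
20 0.0082 0.031
25 0.0119 0.0381
30 0.0162 0.0449
35 0.0211 0.0513
40 0.0265 0.0573
45 0.0325 0.0627
```

{"name": "arm_command", "arguments": {"steps": [0, 0, 0.0005, -0.004, 0, 0, 0, 0.0005, -0.004, 0, 0, 0, 0.0008, -0.004, 0, 0, 0, 0.0009, -0.004, 0, 0, 0, 0.0012, -0.0038, 0, 0, 0, 0.0012, -0.0038, 0, 0, 0, 0.0015, -0.0037, 0, 0, 0, 0.0016, -0.0037, 0, 0, 0, 0, 0, 0]}}

```text
time_s: 15.9
eef_pos: [0.6291, 0.2182, 0.1749]
tcp_rot: [-3.141, 0.0, 1.384]
wrist_force: [3.3, 1.6, -6.8]
opening: 0.0107
```

```bash
python3 - <<'E'
from go import *
from bench import camera
delta(Tf(CASE,[-.0129+.0325,0,.145+.0627]),-.187+np.pi/2)
for n,b in (("side",(240,140,110,130)),):
    c=camera(n); crop(c["img"],*b,6,n+"10.png")
E
```

```text
t 15.9 pos [0.6291 0.2182 0.1749] rot [-3.1407e+00  2.0000e-04  1.3838e+00] op 0.0107 F [ 3.3  1.6 -6.8]
target [0.6536 0.2139 0.2077] tool shift [ 0.0002  0.0248 -0.0329] turn 0.0
```

View pics/side10.png

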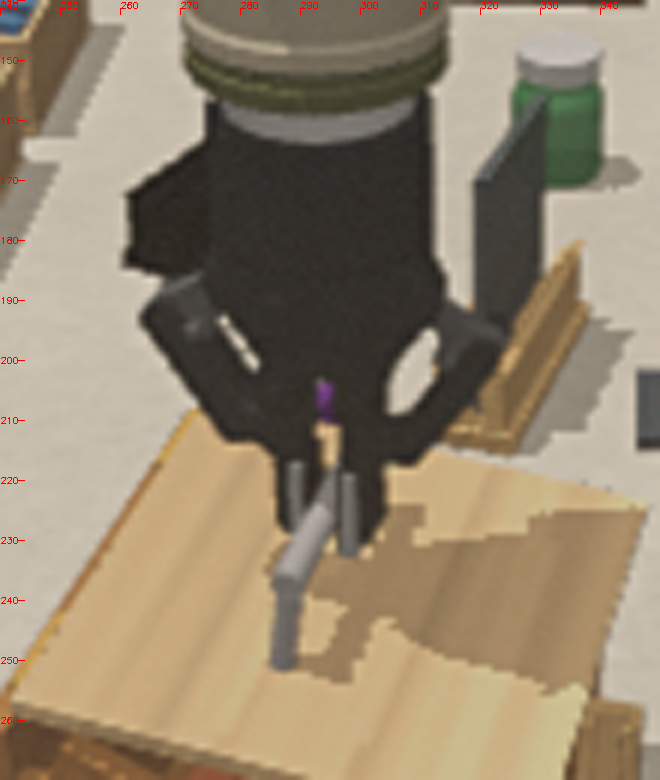

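Lid follows, now about 20° open. Continue to 45°.

{"name": "arm_command", "arguments": {"steps": [0, 0, 0.0018, -0.0036, 0, 0, 0, 0.0019, -0.0035, 0, 0, 0, 0.0021, -0.0034, 0, 0, 0, 0.0022, -0.0034, 0, 0, 0, 0.0024, -0.0032, 0, 0, 0, 0.0025, -0.0032, 0, 0, 0, 0.0027, -0.003, 0, 0, 0, 0.0027, -0.003, 0, 0, 0, 0.003, -0.0027, 0, 0, 0, 0.003, -0.0027, 0, 0, 0, 0, 0, 0, 0, 0, 0, 0, 0]}}

```text
time_s: 17.15
eef_pos: [0.6521, 0.214, 0.2095]
tcp_rot: [-3.14, -0.0, 1.384]
wrist_force: [-13.3, 0.5, 8.1]
opening: 0.0103
```

```bash
cat > lidcheck.py <<'E'
from go import *
from bench import camera
import sys
delta(Tf(CASE,[-.0129+.0325,0,.145+.0627]),-.187+np.pi/2)
def lid(d,y,n,th,hx=.079):
    a=np.radians(25-th); return Tf(CASE,[hx-d*np.cos(a)-n*np.sin(a),y,.148-d*np.sin(a)+n*np.cos(a)])
for n,b in (("side",(230,120,125,130)),("top",(195,110,130,120))):
    c=camera(n); pickle.dump(c,open(n+"L.pkl","wb")); crop(cv2.convertScaleAbs(c["img"],alpha=1.5 if n=="top" else 1),*b,6 if n=="side" else 5,n+sys.argv[1]+".png")
    for th in (38,42,45,48): print(n,th,proj(c,[lid(.185,.1,.0,th),lid(.185,.1,.008,th),lid(.185,-.1,.008,th),lid(.08,.055,.046,th)]).round(1).tolist())
E
python3 lidcheck.py 11
```

```text
t 17.15 pos [0.6521 0.214  0.2095] rot [-3.1402 -0.      1.3844] op 0.0103 F [-13.3   0.5   8.1]
target [0.6536 0.2139 0.2077] tool shift [0.0001 0.0014 0.0018] turn 0.0006
side 38 [[329.1, 256.0], [328.3, 252.6], [347.3, 199.1], [279.1, 224.8]]
side 42 [[327.5, 250.4], [326.3, 247.0], [345.8, 194.3], [276.9, 222.6]]
side 45 [[326.0, 246.2], [324.6, 242.8], [344.5, 190.6], [275.1, 221.0]]
side 48 [[324.2, 242.0], [322.5, 238.5], [342.9, 187.0], [273.2, 219.5]]
top 38 [[203.5, 199.0], [202.7, 198.1], [272.0, 209.2], [224.4, 161.7]]
top 42 [[202.3, 197.3], [201.7, 196.2], [271.7, 207.4], [224.3, 159.8]]
top 45 [[201.5, 195.9], [200.9, 194.6], [271.5, 205.9], [224.2, 158.3]]
top 48 [[200.8, 194.3], [200.2, 192.8], [271.3, 204.2], [224.2, 156.8]]
```

View pics/side11.png

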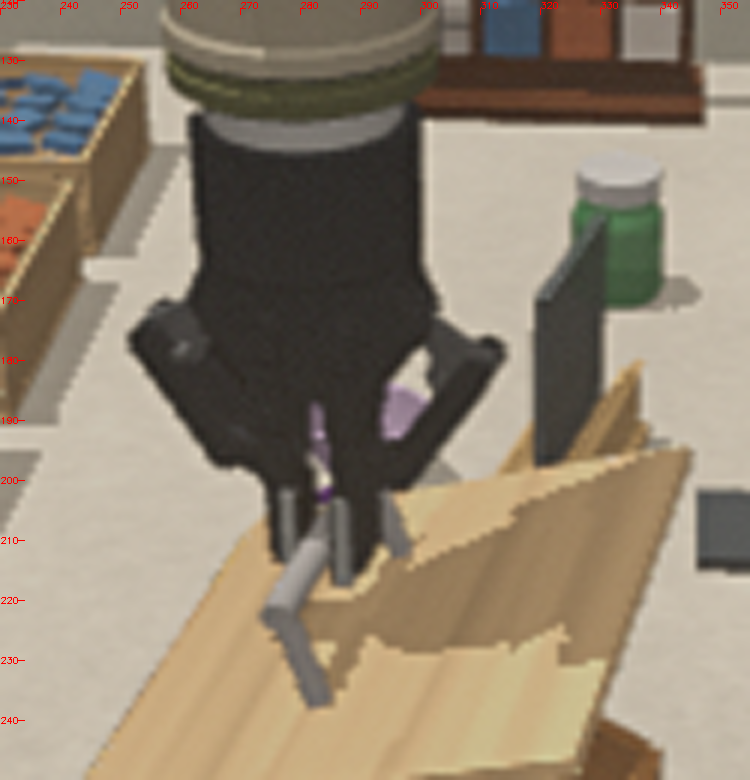

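View pics/top11.png

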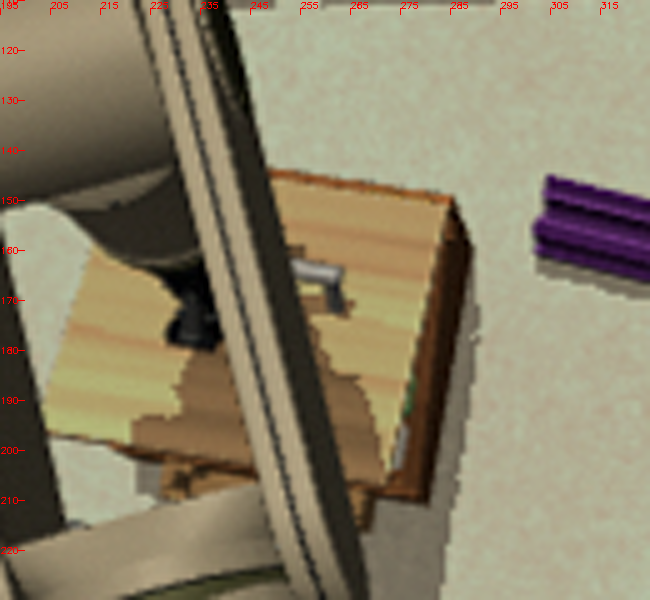

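{"name": "arm_command", "arguments": {"steps": [0, 0, 0.0006, -0.0014, 0, 0, 0, 0.0008, -0.0014, 0, 0, 0, 0.0009, -0.0014, 0, 0, 0, 0, 0, 0, 0, 0, 0, 0, 0, 0, 0, 0, 0, 0]}}

```text
time_s: 17.85
eef_pos: [0.655, 0.2134, 0.2124]
tcp_rot: [-3.141, 0.0, 1.384]
wrist_force: [-6.0, 1.3, 0.1]
opening: 0.0101
```

```bash
python3 lidcheck.py 12; python3 -c "
from h import *
c=load('sideL');crop(c['img'],300,140,60,115,6,'s12b.png')"
```

```text
t 17.85 pos [0.655  0.2134 0.2124] rot [-3.141   0.      1.3841] op 0.0101 F [-6.   1.3  0.1]
target [0.6536 0.2139 0.2077] tool shift [ 0.0002 -0.0015  0.0047] turn 0.0003
side 38 [[329.1, 256.0], [328.3, 252.6], [347.3, 199.1], [279.1, 224.8]]
side 42 [[327.5, 250.4], [326.3, 247.0], [345.8, 194.3], [276.9, 222.6]]
side 45 [[326.0, 246.2], [324.6, 242.8], [344.5, 190.6], [275.1, 221.0]]
side 48 [[324.2, 242.0], [322.5, 238.5], [342.9, 187.0], [273.2, 219.5]]
top 38 [[203.5, 199.0], [202.7, 198.1], [272.0, 209.2], [224.4, 161.7]]
top 42 [[202.3, 197.3], [201.7, 196.2], [271.7, 207.4], [224.3, 159.8]]
top 45 [[201.5, 195.9], [200.9, 194.6], [271.5, 205.9], [224.2, 158.3]]
top 48 [[200.8, 194.3], [200.2, 192.8], [271.3, 204.2], [224.2, 156.8]]
```

View pics/s12b.png

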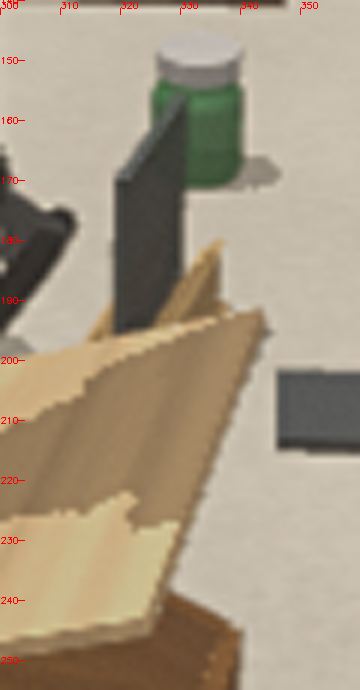

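View pics/top12.png

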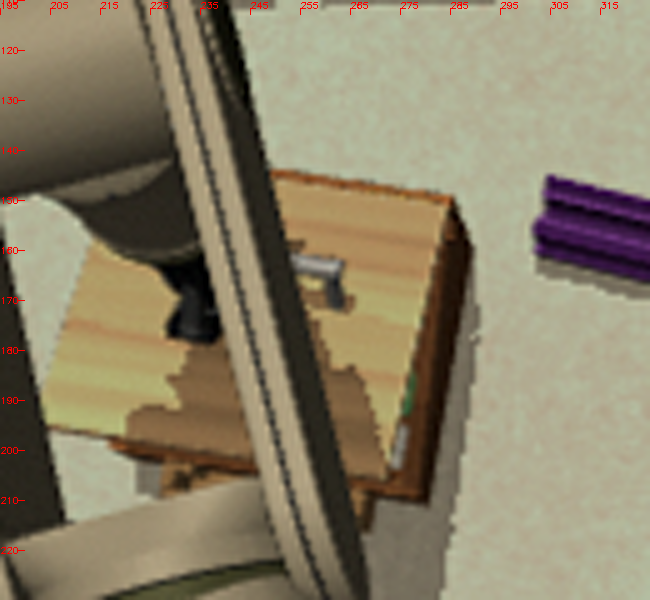

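{"name": "arm_command", "arguments": {"steps": [0, 0, 0, 0, 0, 0, 0, 0, 0, 0, 0, 0, 0, 0, 0, 0, 0, 0, 0, 0, 0, 0, 0, 0, 0, 0, 0, 0, 0, 0]}}

```text
time_s: 18.55
eef_pos: [0.655, 0.2134, 0.2124]
tcp_rot: [-3.141, -0.0, 1.384]
wrist_force: [-5.6, 1.6, -0.3]
opening: 0.0107
```

```bash
python3 lidcheck.py 13|head -2; python3 -c "
from h import *
c=load('sideL');crop(c['img'],230,135,130,120,6,'s13b.png')
from bench import models
print([(d['p'],d['rect']) for d in models.search_frame(c,'panel_mid')])"
```

```text
t 18.55 pos [0.655  0.2134 0.2124] rot [-3.141 -0.     1.384] op 0.0107 F [-5.6  1.6 -0.3]
target [0.6536 0.2139 0.2077] tool shift [ 0.0002 -0.0015  0.0047] turn 0.0002
[(0.65, [319.6, 155.5, 15.8, 40.0])]
```

View pics/s13b.png

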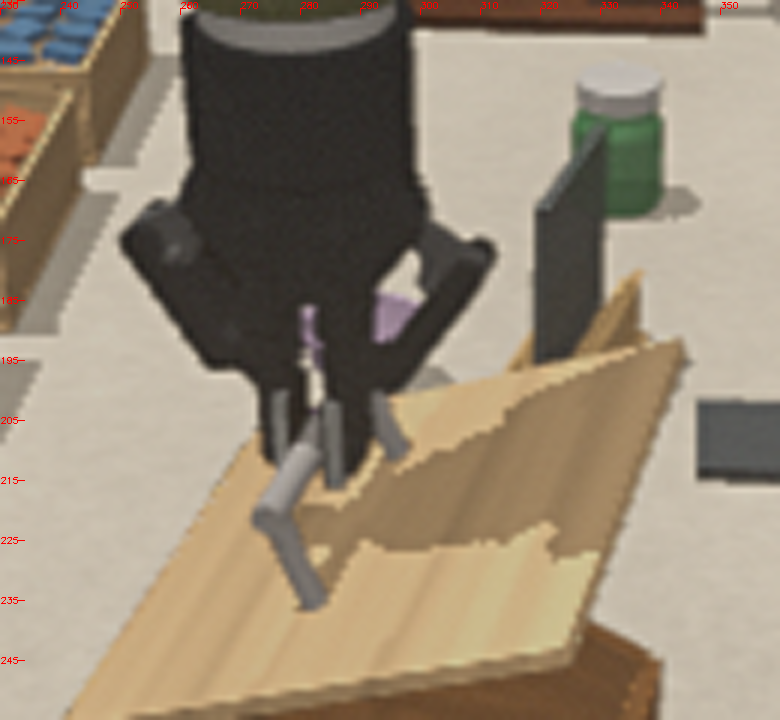

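The lid is still at about 44°, with its far front corner at pixel (344, 192). The panel stands in the rest at (319–331, 156–195). Handing in.

```bash
python3 -c "
from bench import order
print(order.sign_off())"
```

```text
the job is handed in; nothing more can be done
None
```

The job is handed in at about 18.7 s of the 59 s allowed. The panel stands in the natural-wood rest, let go, and the arm is holding the lid open by its bar at about 44°.

- **Panel:** I drew it straight up about 123 mm, clear of the runners, with the lid shut. I lowered it into the slot with no side force and opened the fingers. The last pictures show it upright and fully down. When I let go, the grip height put its bottom about 1 mm above the slot floor.
- **Rest:** the camera positions agree with each other, but the best fit gave it a height of about 47 mm rather than the stated 52 mm. It made no difference to the placing.
- **Lid:** the first lift ended at about 42° with some strain on the wrist (13 N), so I eased it outward and up. The front corners seen from the side camera then gave about 44 to 44.5°. The pose did not change over the last 0.7 s, with about 6 N at the wrist.
- **Bystanders:** the arm stayed clear of all of them. Those in view in the last pictures had not moved. I did not measure each one again, and the robot reports no verdict.

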